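# Fit-check of a two-lidded router-bit box

### The arm

A 7-joint arm with a two-finger parallel gripper is mounted at the origin on the work surface. World frame = base frame: x ahead of the robot, y to its left, z up, the work surface at z = 0. Lengths are in m, angles in rad, forces in N, time in s.
With the tool pointing down it reaches from about 0.425 to 0.875 m from the base axis. Payload 4.7 kg.
Tool frame: the origin (TCP) lies on the front face of the gripper's body, between the roots of the fingers; the fingertips stand tip_reach ahead of it and the grasp point (between the pads) lies 51 mm ahead of it (tip_reach is the distance from the TCP to the fingertips, in m); z points along the fingers, y is the line along which they close (so a half turn about z gives the same grasp; the last joint's range is limited). The gripper opens to 87 mm and grips with 3 to 60 N. Pads are 19 mm wide; open, the fingers measure 117 mm over their backs; the gripper's body (75 mm by 190 mm) begins 51 mm behind the grasp point.
Start: joints at [-1.273, 0.321, -0.07, 1.45, 0.023, 1.371, -0.057], TCP at [0.182, 0.624, 0.292] pointing down, gripper open.
Joint ranges: [-2.86, 2.86], [-0.3, 2.09], [-1.38, 1.24], [0.06, 2.45], [-1.56, 4.7], [0.09, 2.05], [-2.69, 2.69]. Speed limits (rad/s): [2.57, 2.57, 3.14, 3.14, 3.14, 3.14, 3.14].

### API

Orientations are given as a unit quaternion [w, x, y, z].
In Python, from plant import * gives the robot as it stands.
- The arm moves only by the tool carry_out, never from a script. Its argument "targets" is a list of rows, each a list of 7 numbers: the shift along the tool's x, y, z in cm, then the turn, a rotation vector about the tool's x, y, z in degrees, then the gripper's target within -1 to 1 (fully open at 1, half-way at 0, shut at -1). In form: [[dx, dy, dz, rx, ry, rz, claw], ...]. A call has 1 to 10 rows; each row shifts and turns the commanded pose from where the row before left it, along the tool's axes as they then stand; what a row does not reach is not made up. A row lasts 1/8 s, in which the tool goes at most 62.5 mm and 10.7 degrees, less where a joint would pass 70% of its speed; a pose out of reach is approached as far as the arm can. A call with a gripper value outside its range is refused whole. The fingers move at their own pace and stop on an object; the grip force is fixed at half the most. Time passes only in rows, so rows that do not move let the fingers close. It gives the time, the measured TCP pose, the force, the opening and the grip force at its end, in the units of the state.
- sense(): the state, without advancing time (a new reading comes with each control period).
- read_camera(name): name is "side" or "top"; returns a dict with "frame" (480x640x3 uint8, red, green, blue), "fovy" (degrees; the focal length in pixels is half the picture's height over the tangent of half this angle, whatever the lens; pixels are square), "cx", "cy" (the principal point, pixels), "distortion" ([k1, k2, p1, p2, k3] as OpenCV has them; the pictures are not rectified), "world_to_cam" (4x4, takes a point from world to camera coordinates). Camera axes: x right, y down, z forward; pixel columns grow to the right and rows downward; lengths in m; the calibration is good to about 2 mm. A picture is of the moment at which its call begins. There is no depth.
- job_done(): hands the job in; it is judged then, once.
The state is a dict: "time": time; "q": joint angles; "joint_velocities": joint speeds; "tau": joint torques, N m; "ee_pos": TCP position; "eef_rot": TCP orientation; "force": force on the tool from outside, world axes, zero at the start; "ft_torque": the same for the moment, N m; "grip_width": opening from 0.0 (shut) to 1.0 (fully open); "finger_force": force on a finger pad.
Only numpy, scipy, OpenCV 4.12 (cv2) and the standard library are available. Lean on these libraries where they do the work, as an engineer would, in place of code of your own. Each camera call takes 0.05 s, during which the arm holds its last target. There are 200 camera calls.

### The job

Pick up the nested pair of plywood lids by the inner lid's tall pull and lower them together, gently and without dropping them, onto the open box until both lids are fully home. Then let go of the pull, take the outer lid by its collar and raise it level and alone, straight up off the pull, leaving the inner lid seated undisturbed. Finish while holding the outer lid still and level over the box, wholly clear above the top of the pull, and leave everything else on the bench where it is.

Things in the scene. Friction and masses are not known exactly. Their poses are not given: they have to be found in the camera images.
- box: Open plywood box, 150 x 110 x 70 mm tall, walls 8 mm, screwed to the bench between two low cleats. Origin: centre of its underside, on the bench; x along its 150 mm side. Mouth 134 x 94 mm; a ledge 12 mm wide runs round inside, its top 60 mm above the bench (10 mm below the rim). Same after a half turn. Stands left or right of the lids.
- inner_lid: Inner lid, loose, 0.12 kg: plywood plate 126 x 86 x 12 mm with an upright pull in its middle. Origin: centre of the plate's underside; z up, x along the 126 mm side. Starts on the bench. Home: on the box's ledge, origin 60 mm above the bench, 4 mm play all round in the mouth. Lifting it by the pull carries the outer lid along on top.
- pull_top (a point): Centre of the top of the inner lid's pull, 78 mm above that lid's origin. The pull is an upright flat wooden bar, 36 mm (along the lid's x) x 12 mm (along y), 66 mm tall over the plate. With both lids home its top is 138 mm above the bench.
- outer_lid: Outer lid, loose, 0.16 kg: plywood cap 150 x 110 x 14 mm (8 mm top; lip below 6 mm deep, 8 mm wide), with a slot 44 x 20 mm round the pull. Origin: centre of the lip's underside; z up, x along the 150 mm side. Starts resting on the inner lid, origin 6 mm above its origin. Home: lip on the box's rim, origin 70 mm above the bench. Not fastened: lifts straight off.
- collar_top (a point): Centre of the top of the outer lid's collar, 38 mm above that lid's origin. The collar is a low wooden ring round the slot, 64 mm (along the lid's x) x 40 mm (along y), 24 mm tall over the cap. The pull stands 34 mm out of it while the lids are nested on the bench, 30 mm when both are home on the box.
- screw_jar: Bystander: jar of 40 mm diameter, 60 mm tall, between the box and the lids. Origin: centre of its underside.
- offcut: Bystander: wood block 45 x 40 x 42 mm tall, between the box and the lids, a little farther away. Origin: centre of its underside.
- sanding_block: Bystander: cork block 50 x 80 x 35 mm tall, close in front of the robot. Origin: centre of its underside.
- glue: Bystander: upright glue bottle, 64 mm diameter, 170 mm tall, at the back. Origin: centre of its underside.
- mallet: Bystander: wooden mallet about 240 mm long, lying at the back, 60 mm tall. Origin: on the bench, under the handle.
- screwdriver: Bystander: screwdriver 200 mm long, lying at the back. Origin: its underside.
- try_square: Bystander: try square with a 160 mm steel blade, lying at the left, 16 mm tall. Origin: centre of the stock's underside.
- clamp: Bystander: bar clamp 240 mm long, lying at the right, 18 mm tall. Origin: middle of the bar, on the bench.
Things that resemble listed ones, but are neither listed nor needed, are in the scene too. Leave any green, orange or pink look-alike of the outer_lid alone.

How it is judged:
On the way, in this order (a step that is already met when the one before it is completed fails the run):
1. both lids are lifted off the bench together, still nested (height (world z) of inner_lid above 0.03 m and z of outer_lid in the frame of inner_lid below 0.016 m and contact force between the fingers and inner_lid above 1 N), for 0.2 s.
2. both lids are fully home on the box, still together, and the pull is let go (z of inner_lid in the frame of box between 0.054 and 0.0635 m and horizontal distance between inner_lid and box below 0.01 m and angle between each of inner_lid, outer_lid's own z axis and vertical below 0.05 rad and z of outer_lid in the frame of box below 0.074 m and contact force between the fingers and inner_lid below 0.1 N), for 0.2 s.
At the end, for the whole second after the job is handed in: Inner lid home on the ledge (origin 54-63.5 mm over the box's, within 10 mm of centre, tilt < 0.05 rad), not touched by fingers. Outer lid gripped, still (< 0.05 m/s), level (0.15 rad), origin above 142 mm, within 60 mm sideways of the box's centre, touching neither inner lid nor box (z of inner_lid in the frame of box between 0.054 and 0.0635 m and horizontal distance between inner_lid and box below 0.01 m and angle between inner_lid's own z axis and vertical below 0.05 rad and linear speed of each of inner_lid, outer_lid below 0.05 m/s and height (world z) of outer_lid above 0.142 m and horizontal distance between outer_lid and box below 0.06 m and angle between outer_lid's own z axis and vertical below 0.15 rad and contact force between the fingers and outer_lid above 1 N and contact force between each of outer_lid, the fingers and inner_lid below 0.1 N and contact force between outer_lid and box below 0.1 N); the arm keeps its last pose, push and grip.
It fails at once if the outer lid comes off the inner lid while the inner lid is not home on the box (z of outer_lid in the frame of inner_lid above 0.02 m and not (z of inner_lid in the frame of box between 0.054 and 0.0635 m and horizontal distance between inner_lid and box below 0.01 m and angle between inner_lid's own z axis and vertical below 0.05 rad)).
It fails at once if the lids are dropped onto the box (inner lid faster than 0.35 m/s just over the mouth) (horizontal distance between inner_lid and box below 0.05 m and z of inner_lid in the frame of box below 0.085 m and linear speed of inner_lid above 0.35 m/s).
It fails at once if a bystander is moved by more than 30 mm (distance of any of screw_jar, offcut, sanding_block, glue, mallet, screwdriver, try_square, clamp from where it was at the start of the episode above 0.03 m).
It also fails if it takes over 48 s, if anything falls off the work surface, if the arm or the gripper's body presses on something with over 40 N, if the wrist force passes 120 N, or if a joint passes its speed limit or range.

## Working session

There is one attempt and no reset: what is moved stays moved. The work goes in short steps, Python scripts to look and compute and a tool call to move; the robot and the scene stay as the last step left them, time stands still between calls to the robot, and variables do not carry over. Pictures are saved under pics/ and viewed, at most 10 in all, crops included, and the job is handed in when it is done.

Besides the shell and the picture viewer there is one more tool, called after "Call:" in YAML: its name, and indented under it one key for each argument. carry_out: Moves the arm, as the interface text tells. Its arguments: {"type":"object","properties":{"targets":{"type":"array"}},"required":["targets"]}

```bash
mkdir -p pics
cat > h.py <<'E'
from plant import *
import numpy as np, cv2
def shot(n,f=None):
    c=read_camera(n); im=cv2.cvtColor(c["frame"],cv2.COLOR_RGB2BGR)
    if f: cv2.imwrite("pics/"+f,im)
    return c,im
def K(c):
    f=240/np.tan(np.radians(c["fovy"])/2); return np.array([[f,0,c["cx"]],[0,f,c["cy"]],[0,0,1.]])
def w2p(c,P):
    T=np.array(c["world_to_cam"]); r,_=cv2.Rodrigues(T[:3,:3])
    return cv2.projectPoints(np.array(P,float).reshape(-1,1,3),r,T[:3,3],K(c),np.array(c["distortion"],float))[0][:,0]
def p2w(c,uv,z):
    u=cv2.undistortPoints(np.array(uv,float).reshape(-1,1,2),K(c),np.array(c["distortion"],float))[:,0]
    T=np.array(c["world_to_cam"]);R=T[:3,:3];o=-R.T@T[:3,3]
    d=np.c_[u,np.ones(len(u))]@R
    return o+d*((z-o[2])/d[:,2])[:,None]
E
python3 - <<'E'
from h import *
for n in("side","top"):
    c,_=shot(n,n+"0.png"); T=np.array(c["world_to_cam"]); print(n,-T[:3,:3].T@T[:3,3],T[2,:3],c["fovy"],c["distortion"])
print(sense())
E
```

```text
side [ 0.49540195 -1.05824629  0.89369474] [ 0.04119297  0.78693711 -0.61565666] 44.87539396507 [-0.09072765  0.          0.          0.          0.        ]
top [ 0.43056843 -0.01980961  1.29646566] [ 0.07480932  0.01328415 -0.99710937] 48.99493776701159 [-0.1086413  0.         0.         0.         0.       ]
{'time': 0.1, 'q': array([-1.27290771,  0.32173425, -0.07009008,  1.45156114,  0.02259198,
        1.37082492, -0.05689335]), 'joint_velocities': array([ 0.00052867, -0.00312479,  0.00134028, -0.00421708, -0.00056892,
       -0.00181252,  0.00031438]), 'tau': array([ 7.14201724e-05, -4.92564726e+01, -4.05571125e-01, -3.13402212e+01,
       -6.42496976e-02,  3.93968972e-02,  6.34913476e-05]), 'ee_pos': array([0.18192344, 0.62361812, 0.29127624]), 'eef_rot': array([-8.04356716e-05,  1.41399693e-01,  9.89952206e-01, -8.66679125e-04]), 'force': array([ 0.33793214,  1.47854439, -0.782719  ]), 'ft_torque': array([ 0.01006397, -0.02748235, -0.00161106]), 'finger_force': 0.0, 'grip_width': 1.003177165973596}
```

View pics/top0.png

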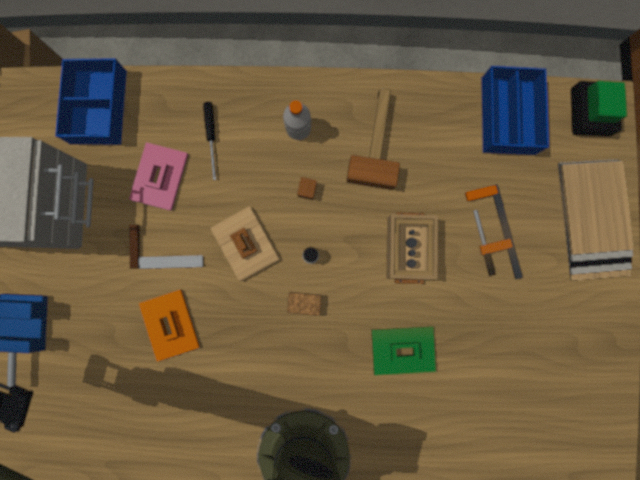

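View pics/side0.png

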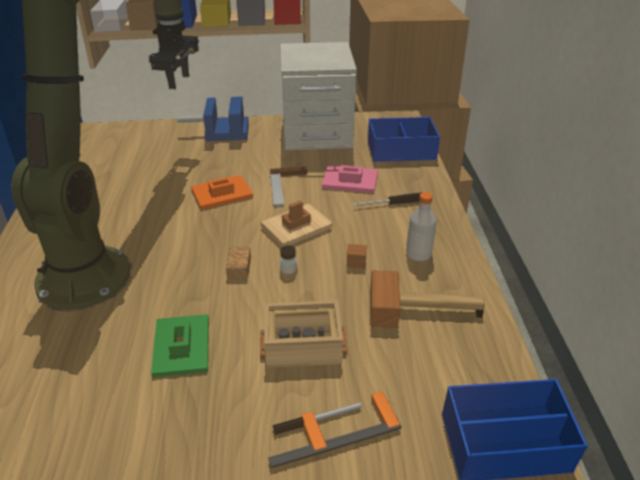

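The top picture shows four lid-like things: natural plywood at (245,243), pink at (160,176), orange at (169,325) and green at (403,350). Only the plywood one fits, because it has a tall pull and isn't a coloured look-alike. The open box is at (413,248) and the jar at (312,256). I'll confirm with an enlarged crop.

Run:
```python
from h import *
_,t=shot("top");_,s=shot("side")
r=lambda im,x,y,w,h:cv2.resize(im[y:y+h,x:x+w],(400,300),interpolation=cv2.INTER_CUBIC)
cv2.imwrite("pics/crop.png",np.vstack([np.hstack([r(t,200,198,96,72+0),r(t,365,205,96,72)]),np.hstack([r(s,250,190,96,72),r(s,250,290,112,84)])]))
cv2.imwrite("t.png",t);cv2.imwrite("s.png",s)
```

```text
(no output)
```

View pics/crop.png

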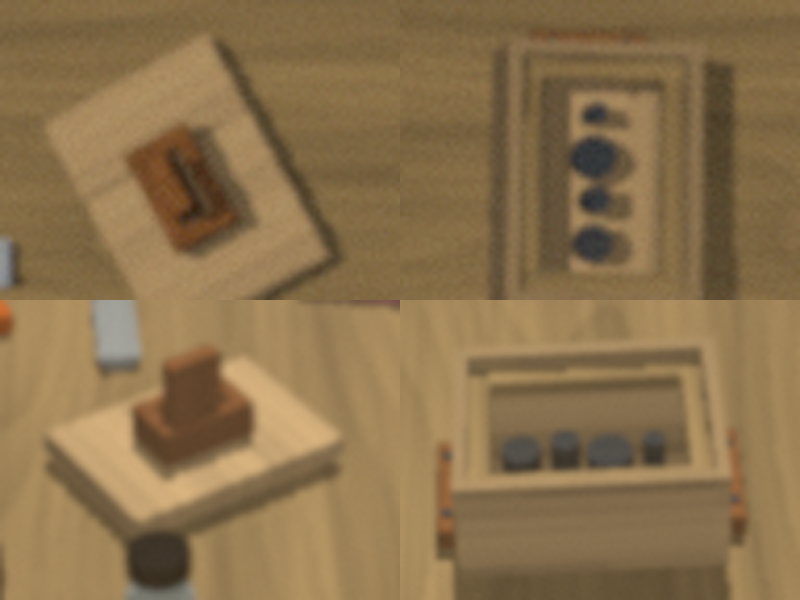

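The crop confirms it: the plywood cap has a brown collar with the tall pull standing out of it, around (244,243) in the top view. The box is open with its ledge visible. Next I fit both poses on image edges in both views.

```bash
cat > fit.py <<'E'
from h import *
from scipy.optimize import minimize
def rect(a,b,z): return [[-a/2,-b/2,z],[a/2,-b/2,z],[a/2,b/2,z],[-a/2,b/2,z]]
LID=[rect(.150,.110,.014),rect(.064,.040,.038)]
PULL=[rect(.036,.012,.072)]
BOX=[rect(.150,.110,.070),rect(.134,.094,.07)]
def samp(m):
    P=[]
    for r in m:
        r=np.array(r)
        for i in range(4): P+=list(r[i]+(r[(i+1)%4]-r[i])*np.linspace(.04,.96,40)[:,None])
    return np.array(P)
def place(P,p,z):
    c,s=np.cos(p[2]),np.sin(p[2]); return P@np.array([[c,s,0],[-s,c,0],[0,0,1]])+[p[0],p[1],z]
def fit(views,m,p0,z,sig=(3,1.5,.8)):
    P=samp(m);p=np.array(p0,float)
    for s in sig:
        G=[]
        for c,im in views:
            b=cv2.GaussianBlur(im.astype(np.float32),(0,0),s)
            g=np.sqrt(sum((cv2.Sobel(b,cv2.CV_32F,*d,ksize=3)**2).sum(2) for d in((1,0),(0,1)))); G.append(np.sqrt(g))
        def f(q):
            t=0
            for (c,_),g in zip(views,G):
                u=w2p(c,place(P,q,z)).astype(np.float32); t-=cv2.remap(g,u[:,:1],u[:,1:],cv2.INTER_LINEAR).mean()
            return t
        k=s/3
        p=min((minimize(f,p+k*np.array(d),method="Nelder-Mead",options=dict(initial_simplex=p+k*np.array(d)+k*np.array([[0,0,0],[.01,0,0],[0,.01,0],[0,0,.1]]))) for d in((0,0,0),(.006,.006,.05),(-.006,.006,-.05),(.006,-.006,-.05),(-.006,-.006,.05))),key=lambda r:r.fun).x
    return p,f(p)
def draw(v,m,p,z):
    c,im=v; o=cv2.resize(im,None,fx=4,fy=4,interpolation=cv2.INTER_CUBIC)
    for r in m:
        u=w2p(c,place(np.array(r),p,z)); cv2.polylines(o,[np.int32((u+.5)*4)],True,(0,255,0),1)
    u=w2p(c,place(np.zeros((1,3)),p,z+.03))[0]*4; x,y=int(u[0]),int(u[1]); return o[y-150:y+150,x-200:x+200]
E
python3 - <<'E'
from fit import *
V=[shot("top"),shot("side")]
t=V[0][0]
L0=p2w(t,[[246,243],[250.4,206.4],[211.3,228.7],[280.4,259.9]],.02);B0=p2w(t,[[414.5,248],[391,216],[438,216],[391,279]],.07)
d=L0[3]-L0[1];d2=L0[2]-L0[1];print(L0,B0,np.linalg.norm(d),np.linalg.norm(d2))
y=np.arctan2(d[1],d[0]);e=B0[3]-B0[1];yb=np.arctan2(e[1],e[0])
pl=L0[1:].copy();c0=(L0[3]+L0[2])/2;b0=(B0[2]+B0[3])/2
for vs in(V,V[:1],V[1:]):
    l,fl=fit(vs,LID,[*c0[:2],y],.006);b,fb=fit(vs,BOX,[*b0[:2],yb],0);pu,fp=fit(vs,PULL,l,.006)
    print(l,fl,b,fb,pu,fp)
    if len(vs)==2: L,B=l,b
cv2.imwrite("pics/fit.png",np.vstack([np.hstack([draw(v,LID+PULL,L,.006),draw(v,BOX,B,0)]) for v in V]))
E
```

```text
[[0.51465    0.15494419 0.02      ]
 [0.60474423 0.14724688 0.02      ]
 [0.54767207 0.24160411 0.02      ]
 [0.47558651 0.06979569 0.02      ]] [[ 0.50908299 -0.24621062  0.07      ]
 [ 0.5829674  -0.19010378  0.07      ]
 [ 0.5857869  -0.30118344  0.07      ]
 [ 0.43556939 -0.19214276  0.07      ]] 0.15060014142449688 0.11027473158743237
[ 0.5133462   0.15877792 -2.60448759] -24.354675 [ 0.50642333 -0.24474803 -3.14057514] -18.830948 [ 0.52717127  0.14530896 -4.3795998 ] -23.334423
[ 0.5142682   0.15973858 -2.6076406 ] -12.358343 [ 0.5047595  -0.27108079 -3.0959764 ] -8.155939 [ 0.48463626  0.14212687 -1.50481012] -11.998776
[ 0.51305337  0.156173   -2.61493016] -12.423798 [ 0.5221574  -0.24543448 -3.14385618] -9.797155 [ 0.53936025  0.11346894 -4.29788466] -14.652536
```

View pics/fit.png

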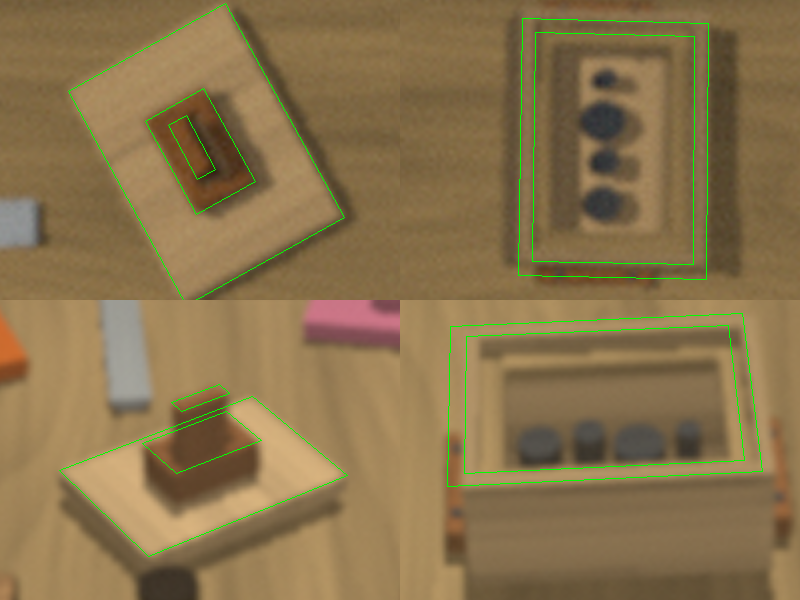

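The lid fit is good. The box outline in the side view is about 3 px off to the left, so I'll refit the box with more edges and a better starting point.

Run:
```python
from fit import *
V=[shot("top"),shot("side")]
S=p2w(V[1][0],[[265.3,343.2],[341.8,339.8],[266.8,304],[338,301]],.07);print(S,S.mean(0))
T=p2w(V[0][0],[[391,216],[438,216],[391,279],[437,280]],.07);print(T.mean(0))
BX=BOX+[rect(.110,.070,.06)]
m=(S.mean(0)+T.mean(0))/2
R={}
for n,vs in(("both",V),("top",V[:1]),("side",V[1:])):
    r=[fit(vs,BX,[m[0]+dx,m[1]+dy,a],0,(1.5,.8)) for dx in(-.004,.004) for dy in(-.004,.004) for a in(-.04,.04)]
    r=min(r,key=lambda q:q[1]);print(n,r);R[n]=r[0]
L=np.array([.5133,.1588,-2.6045])
cv2.imwrite("pics/fit2.png",np.vstack([np.hstack([draw(v,BX,R[n],0) for v in V]) for n in ("both","top")]))
```

```text
[[ 0.44072837 -0.30180336  0.07      ]
 [ 0.58647204 -0.3020845   0.07      ]
 [ 0.44294987 -0.19446401  0.07      ]
 [ 0.58874062 -0.19473887  0.07      ]] [ 0.51472272 -0.24827268  0.07      ]
[ 0.50997224 -0.24584326  0.07      ]
both (array([ 5.13605894e-01, -2.44751884e-01,  3.64834452e-04]), np.float32(-19.963985))
top (array([ 0.51412743, -0.24412583,  0.00412269]), np.float32(-8.908832))
side (array([ 0.51301505, -0.24576406,  0.00305034]), np.float32(-11.386664))
```

View pics/fit2.png

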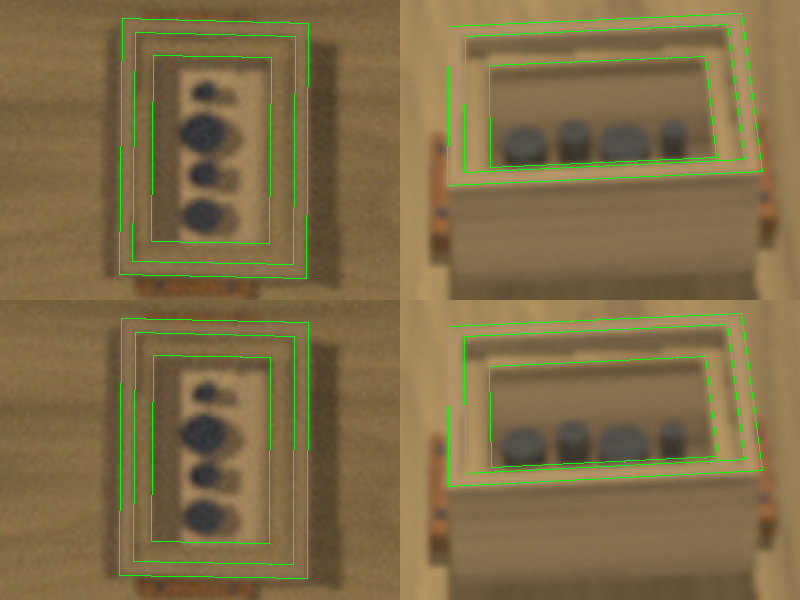

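Box pose: (0.5137, −0.2448), yaw ≈ 0. Lid pose: (0.5135, 0.158), yaw 0.537. Both overlays now agree with the pictures. Next, compute the moves.

```bash
cat > mv.py <<'E'
from plant import *
import plant,sys,numpy as np
from scipy.spatial.transform import Rotation as Ro
def to(p,yaw):
    "shift in tool axes (cm) and turn (deg) to TCP p, tool y along lid y at yaw"
    s=sense();w,x,y,z=s["eef_rot"];R=Ro.from_quat([x,y,z,w])
    o=[]
    for k in(0,np.pi):
        T=Ro.from_euler("z",yaw+k)*Ro.from_euler("x",np.pi); o.append((R.inv()*T).as_rotvec(degrees=True))
    print("ee",s["ee_pos"].round(4),"shift cm",(R.inv().apply(np.array(p)-s["ee_pos"])*100).round(2),"turn",[v.round(2) for v in o],"t",round(s["time"],2),"q7",s["q"].round(2)[-1],"grip",s["grip_width"],s["finger_force"],"F",s["force"].round(1))
E
python3 - <<'E'
from mv import *
print([n for n in dir(plant) if not n.startswith("_")],getattr(plant,"tip_reach",None))
to([.5135,.158,.25],.537)
s=sense();w,x,y,z=s["eef_rot"];print(Ro.from_quat([x,y,z,w]).as_matrix().round(2))
E
```

```text
['IKError', 'job_done', 'read_camera', 'sense', 'tip_reach'] 0.0697
ee [0.182  0.6239 0.2921] shift cm [-44.87 -35.45   4.22] turn [array([-0.0000e+00,  2.0000e-02,  1.3297e+02]), array([-1.000e-02, -0.000e+00, -4.703e+01])] t 0.4 q7 -0.06 grip 0.9980118800303248 0.0 F [-0.1  0.3 -0.5]
[[-0.96  0.28 -0.  ]
 [ 0.28  0.96 -0.  ]
 [-0.   -0.   -1.  ]]
```

Call:
carry_out:
  targets:
    - [-4, -3.2, 0.4, 0, 0, 0, 1]
    - [-4, -3.2, 0.4, 0, 0, 0, 1]
    - [-4, -3.2, 0.4, 0, 0, 0, 1]
    - [-4, -3.2, 0.4, 0, 0, 0, 1]
    - [-4, -3.2, 0.4, 0, 0, 0, 1]
    - [-4, -3.2, 0.4, 0, 0, 0, 1]
    - [-4, -3.2, 0.4, 0, 0, 0, 1]
    - [-4, -3.2, 0.4, 0, 0, 0, 1]
    - [-4, -3.2, 0.4, 0, 0, 0, 1]
    - [-4, -3.2, 0.4, 0, 0, 0, 1]

```text
time: 1.65
ee_pos: [0.4772, 0.2034, 0.2525]
eef_rot: [0.0, 0.141, 0.99, 0.0]
force: [-0.7, -0.4, 0.1]
grip_width: 1.002
finger_force: 0.0
```

Call:
carry_out:
  targets:
    - [-4.87, -3.45, 0.2, 0, 0, 0, 1]
    - [0, 0, 0, 0, 0, -8, 1]
    - [0, 0, 0, 0, 0, -8, 1]
    - [0, 0, 0, 0, 0, -8, 1]
    - [0, 0, 0, 0, 0, -8, 1]
    - [0, 0, 0, 0, 0, -8, 1]
    - [0, 0, 0, 0, 0, -7, 1]
    - [0, 0, 0, 0, 0, 0, 1]
    - [0, 0, 0, 0, 0, 0, 1]

```text
time: 2.78
ee_pos: [0.5135, 0.1581, 0.2504]
eef_rot: [0.0, -0.264, 0.964, 0.0]
force: [0.2, 0.4, 0.4]
grip_width: 1.006
finger_force: 0.0
```

Run:
```python
from mv import *
from fit import *
V=[shot("top","t2.png"),shot("side","s2.png")]
for v in V[1:]: print(fit([v],LID[:1],[.5135,.158,.537],.006,(1,.7)))
im=V[1][1]; cv2.imwrite("pics/s2.png",cv2.resize(im[80:270,200:420],(660,570)))
to([.5135,.158,.122],.537)
```

```text
(array([0.51346143, 0.1582571 , 0.53946406]), np.float32(-12.663936))
ee [0.5135 0.1581 0.2503] shift cm [ 1.000e-02 -1.000e-02  1.283e+01] turn [array([ 1.000e-02, -0.000e+00,  1.799e+02]), array([ 0.  ,  0.01, -0.1 ])] t 2.88 q7 1.79 grip 1.0023605012492947 0.0 F [-0.4  0.1 -0.5]
```

View pics/s2.png

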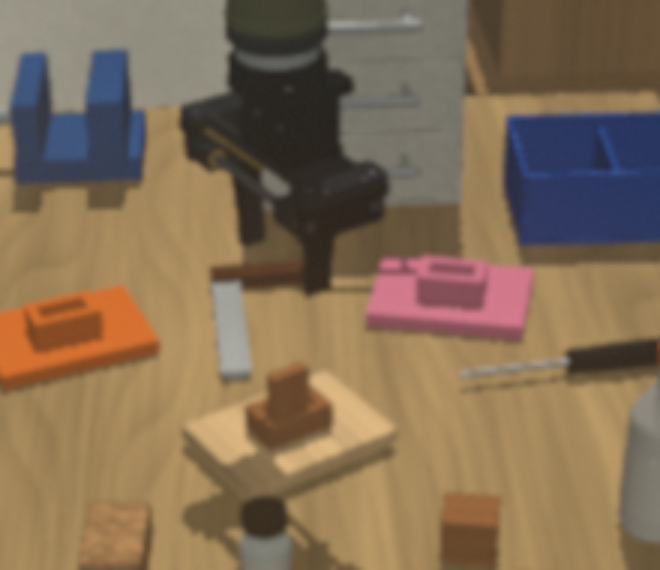

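The side picture shows the open gripper over the pull, with fingers at about (250,235) and (318,270) and the pull at (288,390). The lid is undisturbed. Descending and gripping the pull.

Call:
carry_out:
  targets:
    - [0, 0, 2.5, 0, 0, 0, 1]
    - [0, 0, 3, 0, 0, 0, 1]
    - [0, 0, 3, 0, 0, 0, 1]
    - [0, 0, 2, 0, 0, 0, 1]
    - [0, 0, 1.5, 0, 0, 0, 1]
    - [0, 0, 0.8, 0, 0, 0, 1]
    - [0, 0, 0, 0, 0, 0, 1]
    - [0, 0, 0, 0, 0, 0, 1]

```text
time: 3.88
ee_pos: [0.5141, 0.1582, 0.123]
eef_rot: [0.001, -0.265, 0.964, 0.0]
force: [-0.3, -0.9, -0.6]
grip_width: 1.003
finger_force: 0.0
```

Call:
carry_out:
  targets:
    - [0, 0, 0, 0, 0, 0, -1]
    - [0, 0, 0, 0, 0, 0, -1]
    - [0, 0, 0, 0, 0, 0, -1]
    - [0, 0, 0, 0, 0, 0, -1]
    - [0, 0, 0, 0, 0, 0, -1]
    - [0, 0, 0, 0, 0, 0, -1]
    - [0, 0, 0, 0, 0, 0, -1]
    - [0, 0, 0, 0, 0, 0, -1]

```text
time: 4.88
ee_pos: [0.5134, 0.1582, 0.1223]
eef_rot: [-0.0, -0.265, 0.964, 0.0]
force: [-1.1, 0.6, -0.1]
grip_width: 0.174
finger_force: 0.9
```

Call:
carry_out:
  targets:
    - [0, 0, 0, 0, 0, 0, -1]
    - [0, 0, 0, 0, 0, 0, -1]
    - [0, 0, 0, 0, 0, 0, -1]
    - [0, 0, 0, 0, 0, 0, -1]

```text
time: 5.38
ee_pos: [0.5134, 0.1583, 0.1223]
eef_rot: [-0.0, -0.265, 0.964, 0.0]
force: [-1.6, 1.7, 1.9]
grip_width: 0.137
finger_force: 30.0
```

Gripped: the opening is 12 mm with 30 N on the pads. Lifting slowly.

Call:
carry_out:
  targets:
    - [0, 0, -0.5, 0, 0, 0, -1]
    - [0, 0, -1, 0, 0, 0, -1]
    - [0, 0, -1.5, 0, 0, 0, -1]
    - [0, 0, -1.5, 0, 0, 0, -1]
    - [0, 0, -1.5, 0, 0, 0, -1]
    - [0, 0, -1.5, 0, 0, 0, -1]
    - [0, 0, -1.5, 0, 0, 0, -1]
    - [0, 0, -1.5, 0, 0, 0, -1]
    - [0, 0, -1, 0, 0, 0, -1]
    - [0, 0, -0.5, 0, 0, 0, -1]

```text
time: 6.62
ee_pos: [0.5137, 0.1581, 0.243]
eef_rot: [0.0, -0.265, 0.964, 0.0]
force: [0.2, 0.1, -3.1]
grip_width: 0.134
finger_force: 30.0
```

Call:
carry_out:
  targets:
    - [0, 0, 0, 0, 0, 3, -1]
    - [0, 0, 0, 0, 0, 5, -1]
    - [0, 0, 0, 0, 0, 5, -1]
    - [0, 0, 0, 0, 0, 5, -1]
    - [0, 0, 0, 0, 0, 5, -1]
    - [0, 0, 0, 0, 0, 5, -1]
    - [0, 0, 0, 0, 0, 2.8, -1]
    - [0, 0, 0, 0, 0, 0, -1]
    - [0, 0, 0, 0, 0, 0, -1]

```text
time: 7.75
ee_pos: [0.5134, 0.158, 0.2421]
eef_rot: [-0.0, 0.0, 1.0, -0.0]
force: [0.1, 0.6, -2.1]
grip_width: 0.132
finger_force: 30.0
```

Run:
```python
from mv import *
from fit import *
V=[shot("top"),shot("side")]
z=sense()["ee_pos"][2]-.1223+.006
print(z,fit(V[1:],LID[:1],[.5135,.158,0],z,(1,.7)))
cv2.imwrite("pics/s3.png",cv2.resize(V[1][1][100:280,200:400],(800,600*9//10)))
to([.5137,-.2448,.240],0)
```

```text
0.12587546268295802 (array([5.14772200e-01, 1.54859614e-01, 6.66516508e-05]), np.float32(-11.941828))
ee [0.5135 0.158  0.2422] shift cm [-4.000e-02 -4.028e+01  2.200e-01] turn [array([-1.0000e-02,  0.0000e+00,  1.7997e+02]), array([-0.  , -0.01, -0.03])] t 7.85 q7 1.26 grip 0.13331493015168008 29.999669292010367 F [-0.1 -0.  -2. ]
```

View pics/s3.png

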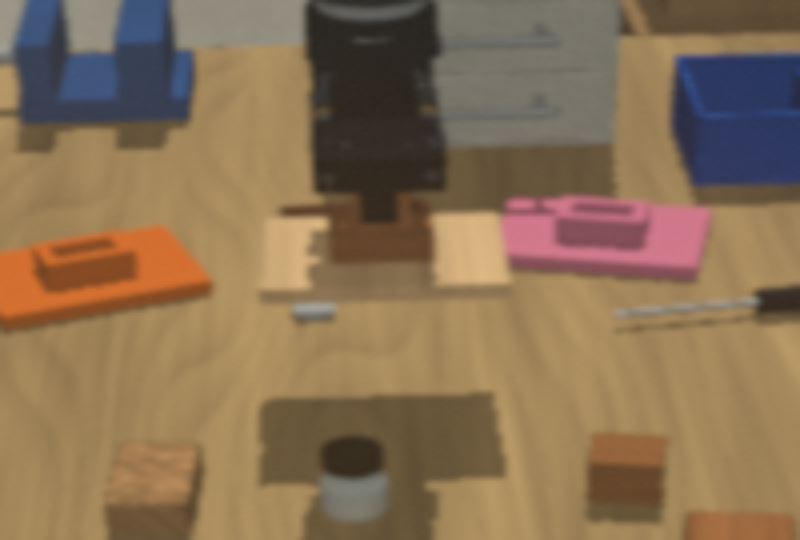

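The side picture shows the lids nested, level and squared up, hanging from the gripper at about (385,250). The jar at (353,480) is clear below. Carrying them over the box.

Call:
carry_out:
  targets:
    - [0, -2, 0, 0, 0, 0, -1]
    - [0, -3, 0, 0, 0, 0, -1]
    - [0, -4, 0, 0, 0, 0, -1]
    - [0, -4, 0, 0, 0, 0, -1]
    - [0, -4, 0, 0, 0, 0, -1]
    - [0, -4, 0, 0, 0, 0, -1]
    - [0, -4, 0, 0, 0, 0, -1]
    - [0, -4, 0, 0, 0, 0, -1]
    - [0, -4, 0, 0, 0, 0, -1]
    - [0, -3, 0, 0, 0, 0, -1]

```text
time: 9.1
ee_pos: [0.5117, -0.2056, 0.2425]
eef_rot: [0.0, 0.002, 1.0, -0.0]
force: [-0.9, 0.3, -2.5]
grip_width: 0.134
finger_force: 30.0
```

Call:
carry_out:
  targets:
    - [0, -2.3, 0, 0, 0, 0, -1]
    - [0, -1.5, 0, 0, 0, 0, -1]
    - [0, -0.5, 0, 0, 0, 0, -1]
    - [0, 0, 1, 0, 0, 0, -1]
    - [0, 0, 1.5, 0, 0, 0, -1]
    - [0, 0, 1, 0, 0, 0, -1]
    - [0, 0, 0, 0, 0, 0, -1]
    - [0, 0, 0, 0, 0, 0, -1]

```text
time: 10.1
ee_pos: [0.5133, -0.2449, 0.2074]
eef_rot: [0.0, 0.0, 1.0, -0.0]
force: [0.4, -0.4, -2.7]
grip_width: 0.134
finger_force: 30.0
```

Run:
```python
from mv import *
from fit import *
V=[shot("top"),shot("side")]
z=sense()["ee_pos"][2]-.1223+.006
for n in(1,): print(z,fit(V[n:n+1],LID,[.5137,-.2448,0],z,(1,.7)),fit(V[n:n+1],LID[:1],[.5137,-.2448,0],z,(1,.7)))
cv2.imwrite("pics/s4.png",np.hstack([draw(V[1],LID+BOX[:0],[.5137,-.2448,0],z),draw(V[0],LID[:1],[.5137,-.2448,0],z)]))
to([.5137,-.2448,.1823],0)
```

```text
0.0914753321141726 (array([ 0.51394658, -0.24774516, -0.00837214]), np.float32(-9.582337)) (array([ 0.51482205, -0.247175  , -0.00166447]), np.float32(-10.996722))
ee [ 0.5134 -0.2451  0.2078] shift cm [-0.02  0.03  2.55] turn [array([9.0000e-02, 2.0000e-02, 1.7994e+02]), array([-0.01,  0.06, -0.06])] t 10.2 q7 2.1 grip 0.135920351141171 29.999728789553046 F [-0.  -0.  -2.3]
```

View pics/s4.png

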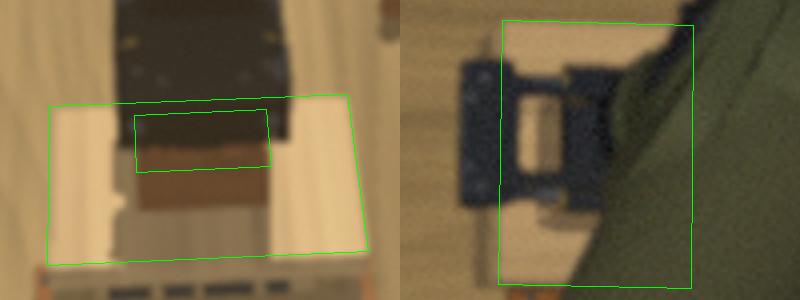

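Both views show the lids centred over the box to within about 2 mm; the side view puts the cap's front edge near (205,258). The mouth has 4 mm of play. Lowering slowly.

Call:
carry_out:
  targets:
    - [0, 0, 0.3, 0, 0, 0, -1]
    - [0, 0, 0.3, 0, 0, 0, -1]
    - [0, 0, 0.3, 0, 0, 0, -1]
    - [0, 0, 0.3, 0, 0, 0, -1]
    - [0, 0, 0.3, 0, 0, 0, -1]
    - [0, 0, 0.2, 0, 0, 0, -1]
    - [0, 0, 0.2, 0, 0, 0, -1]
    - [0, 0, 0, 0, 0, 0, -1]

```text
time: 11.2
ee_pos: [0.513, -0.2449, 0.1881]
eef_rot: [-0.0, 0.001, 1.0, 0.0]
force: [-0.2, -1.0, -2.1]
grip_width: 0.137
finger_force: 30.0
```

Call:
carry_out:
  targets:
    - [0, 0, 0.1, 0, 0, 0, -1]
    - [0, 0, 0.1, 0, 0, 0, -1]
    - [0, 0, 0.1, 0, 0, 0, -1]
    - [0, 0, 0.1, 0, 0, 0, -1]
    - [0, 0, 0.1, 0, 0, 0, -1]
    - [0, 0, 0, 0, 0, 0, -1]

```text
time: 11.95
ee_pos: [0.5131, -0.245, 0.1832]
eef_rot: [0.0, 0.001, 1.0, 0.0]
force: [-0.0, 0.4, -0.8]
grip_width: 0.137
finger_force: 30.0
```

The force fell by about 1.6 N, which is the outer lid's weight, so it now rests on the rim. A few more millimetres to go.

Call:
carry_out:
  targets:
    - [0, 0, 0.1, 0, 0, 0, -1]
    - [0, 0, 0.05, 0, 0, 0, -1]
    - [0, 0, 0, 0, 0, 0, -1]
    - [0, 0, 0, 0, 0, 0, -1]

```text
time: 12.45
ee_pos: [0.5132, -0.245, 0.1823]
eef_rot: [0.0, 0.001, 1.0, 0.0]
force: [-1.8, 2.2, 5.8]
grip_width: 0.135
finger_force: 30.0
```

Seated on the ledge with about 6 N of push at the expected height. Releasing.

Call:
carry_out:
  targets:
    - [0, 0, 0, 0, 0, 0, 1]
    - [0, 0, 0, 0, 0, 0, 1]
    - [0, 0, 0, 0, 0, 0, 1]
    - [0, 0, 0, 0, 0, 0, 1]
    - [0, 0, 0, 0, 0, 0, 1]
    - [0, 0, 0, 0, 0, 0, 1]
    - [0, 0, 0, 0, 0, 0, 1]
    - [0, 0, 0, 0, 0, 0, 1]
    - [0, 0, 0, 0, 0, 0, 1]
    - [0, 0, 0, 0, 0, 0, 1]

```text
time: 13.7
ee_pos: [0.5131, -0.2449, 0.1817]
eef_rot: [0.0, 0.001, 1.0, 0.0]
force: [-0.4, -0.1, 0.5]
grip_width: 0.996
finger_force: 0.0
```

Run:
```python
from mv import *
from fit import *
V=[shot("top"),shot("side")]
print(fit(V[1:],LID[:1],[.5137,-.2448,0],.07,(1,.7)))
cv2.imwrite("pics/s5.png",np.hstack([draw(V[1],LID,[.5137,-.2448,0],.07),draw(V[0],LID[:1],[.5137,-.2448,0],.07)]))
to([.5137,-.2448,.157],0)
```

```text
(array([ 0.51431576, -0.24711636, -0.00651103]), np.float32(-11.255698))
ee [ 0.5131 -0.245   0.1818] shift cm [-0.06  0.02  2.48] turn [array([ 1.0000e-02, -1.0000e-02,  1.7994e+02]), array([ 0.  ,  0.  , -0.06])] t 13.8 q7 2.12 grip 0.9992681106054654 0.0 F [-0.5  1.  -1. ]
```

View pics/s5.png

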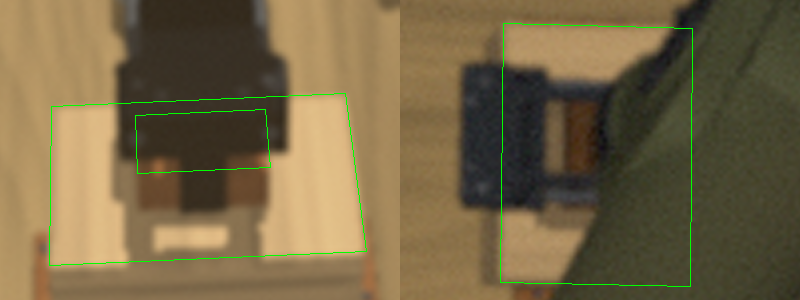

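The lid cap lies flat on the rim, matching the home overlay, and the fingers are open around the collar. Descending to the collar and closing.

Call:
carry_out:
  targets:
    - [0, 0, 0.5, 0, 0, 0, 1]
    - [0, 0, 0.6, 0, 0, 0, 1]
    - [0, 0, 0.6, 0, 0, 0, 1]
    - [0, 0, 0.5, 0, 0, 0, 1]
    - [0, 0, 0.3, 0, 0, 0, 1]
    - [0, 0, 0, 0, 0, 0, 1]
    - [0, 0, 0, 0, 0, 0, 1]

```text
time: 14.68
ee_pos: [0.5133, -0.245, 0.157]
eef_rot: [0.0, 0.001, 1.0, -0.0]
force: [0.1, -1.3, 1.4]
grip_width: 0.999
finger_force: 0.0
```

Call:
carry_out:
  targets:
    - [0, 0, 0, 0, 0, 0, -1]
    - [0, 0, 0, 0, 0, 0, -1]
    - [0, 0, 0, 0, 0, 0, -1]
    - [0, 0, 0, 0, 0, 0, -1]
    - [0, 0, 0, 0, 0, 0, -1]
    - [0, 0, 0, 0, 0, 0, -1]
    - [0, 0, 0, 0, 0, 0, -1]
    - [0, 0, 0, 0, 0, 0, -1]
    - [0, 0, 0, 0, 0, 0, -1]
    - [0, 0, 0, 0, 0, 0, -1]

```text
time: 15.92
ee_pos: [0.5131, -0.245, 0.1568]
eef_rot: [0.0, 0.001, 1.0, -0.0]
force: [-0.4, -0.6, 1.1]
grip_width: 0.459
finger_force: 30.0
```

The collar is gripped: 40 mm opening, 30 N. Raising straight up 10 cm.

Call:
carry_out:
  targets:
    - [0, 0, -0.3, 0, 0, 0, -1]
    - [0, 0, -0.5, 0, 0, 0, -1]
    - [0, 0, -0.8, 0, 0, 0, -1]
    - [0, 0, -1, 0, 0, 0, -1]
    - [0, 0, -1, 0, 0, 0, -1]
    - [0, 0, -1, 0, 0, 0, -1]
    - [0, 0, -1, 0, 0, 0, -1]
    - [0, 0, -1, 0, 0, 0, -1]
    - [0, 0, -1, 0, 0, 0, -1]
    - [0, 0, -1, 0, 0, 0, -1]

```text
time: 17.18
ee_pos: [0.5131, -0.245, 0.2434]
eef_rot: [0.0, 0.001, 1.0, 0.0]
force: [-0.5, -0.5, -1.9]
grip_width: 0.455
finger_force: 30.0
```

Call:
carry_out:
  targets:
    - [0, 0, -1, 0, 0, 0, -1]
    - [0, 0, -0.4, 0, 0, 0, -1]
    - [0, 0, 0, 0, 0, 0, -1]
    - [0, 0, 0, 0, 0, 0, -1]
    - [0, 0, 0, 0, 0, 0, -1]
    - [0, 0, 0, 0, 0, 0, -1]

```text
time: 17.92
ee_pos: [0.513, -0.2449, 0.2565]
eef_rot: [-0.0, 0.001, 1.0, 0.0]
force: [-0.3, -0.3, -2.1]
grip_width: 0.459
finger_force: 30.0
```

Run:
```python
from mv import *
from fit import *
c,im=shot("side")
cv2.imwrite("pics/s6.png",cv2.resize(im[220:400,200:400],(780,580)))
to([.5131,-.245,.2568],0)
```

```text
ee [ 0.513  -0.2449  0.2565] shift cm [-0.01 -0.01 -0.03] turn [array([-3.0000e-02, -1.0000e-02,  1.7994e+02]), array([ 0.01, -0.02, -0.06])] t 17.98 q7 2.08 grip 0.455705146756483 29.99975323677063 F [ 0.2 -1.  -1.2]
```

View pics/s6.png

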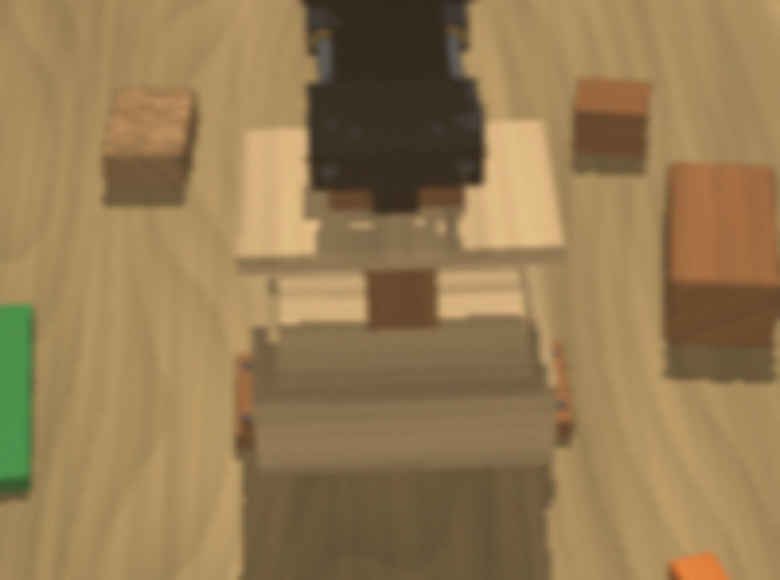

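The outer lid hangs level at about (400,190). The inner lid is seated in the box, with its pull at (400,300) standing free below. Handing in.

```bash
python3 -c "
from plant import *
print(job_done())"
```

```text
the job is handed in; nothing more can be done
None
```

I handed the job in at about 18 s: the last picture shows the inner lid seated on the box and the outer lid held level, about 10 cm above its home position and clear of the pull; no verdict was returned.

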